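# Find the stamped return crate and slide it to the dispatch line

## Task

Two identical empty parts crates stand along the bench stop. Starting with the left-hand one (left as the arm looks out over the bench), and without picking anything up, tip each crate up on its edge at the stop with a fingertip, well past 45 degrees, so that its underside shows to the far side of the bench, hold it there for a moment and let it back down onto its base; one has the maker's round burnt-in stamp underneath. Then push the stamped crate across the bench, square, until its far lower edge lies on the grey dispatch tape, and leave the other crate standing upright by the stop and everything else on the bench where it is.

Things in the scene. Friction and masses are not known exactly. Their poses are not given: they have to be found in the camera images.
- crate_a: empty open pine crate, 140 mm deep (x), 180 wide (y), 90 high, about 0.45 kg; solid 10 mm end boards near and far, slatted sides, an 8 mm high runner under the near and far lower edges, floor recessed between; topples past about 65 degrees. Stamped under the floor (dark ring with six rays, 86 mm); left or right. Origin: centre of its underside; x points away from the arm within 12 degrees, z up.
- crate_a_far_edge (a point): middle of crate_a's far lower edge (70 mm along its +x from its origin), on the bench when upright; it rises as the crate is tipped towards the arm
- crate_a_near_edge (a point): middle of crate_a's near lower edge (70 mm along its -x from its origin), the edge to tip on
- crate_b: empty open pine crate, 140 mm deep (x), 180 wide (y), 90 high, about 0.45 kg; solid 10 mm end boards near and far, slatted sides, an 8 mm high runner under the near and far lower edges, floor recessed between; topples past about 65 degrees. The same but its underside is plain. Origin and axes as for crate_a.
- crate_b_far_edge (a point): middle of crate_b's far lower edge, as for crate_a
- crate_b_near_edge (a point): middle of crate_b's near lower edge, as for crate_a
- bench_stop: fixed dark oak batten across the bench, 680 mm long (its y), 30 mm deep, 14 mm high; the crates stand up to 35 mm beyond its far face; pushed towards the arm, they come up against it and tip. Origin: on the bench, at the middle of the batten's far (+x) face; x points across the bench away from the arm
- dispatch_line: strip of grey cloth tape stuck flat on the bench, 38 mm wide (its x), 1 m long (its y), no height to speak of; origin at the middle of its centre line, x points away from the arm
- eyepiece: bystander: brass bayonet eyepiece standing between the crates' ways, 58 mm across, 44 mm high, loose; origin under its centre
- spacer_ring: bystander: smoked acrylic ring, 60 mm outside, 32 mm hole, 10 mm high, lying between the crates, loose; origin under its centre
- glass_sphere_center (a point): bystander: centre of the violet glass sphere, 44 mm across, that sits in the spacer ring (top 47 mm above the bench)
- socket_tube: bystander: upright brass socket tube, 50 mm across, 70 mm high, on the right, loose; origin under its centre
- end_wheel: bystander: chrome end wheel lying flat, 92 mm across, 20 mm high, on the right, loose; origin under its centre
- bead_jar: bystander: closed glass jar, 56 mm across, 75 mm high, on the left, loose; origin under its centre
- packed_carton: bystander: taped cardboard carton, 110 x 100 x 80 mm high, already waiting at the line on the far left, loose; origin under its centre

How it is judged (in metres and radians):
On the way, in this order (a step that is already met when the one before it is completed fails the run):
1. the left-hand crate is tipped up towards the arm past 45 degrees, underside to the far side, for 0.3 s (((world y of crate_a above 0.04 m and (angle between crate_a's own z axis and vertical between 0.79 and 1.7 rad and height (world z) of crate_a_far_edge above 0.09 m)) or (world y of crate_b above 0.04 m and (angle between crate_b's own z axis and vertical between 0.79 and 1.7 rad and height (world z) of crate_b_far_edge above 0.09 m)))), for 0.3 s.
2. then the right-hand crate is tipped up the same way for 0.3 s (((world y of crate_a below -0.04 m and (angle between crate_a's own z axis and vertical between 0.79 and 1.7 rad and height (world z) of crate_a_far_edge above 0.09 m)) or (world y of crate_b below -0.04 m and (angle between crate_b's own z axis and vertical between 0.79 and 1.7 rad and height (world z) of crate_b_far_edge above 0.09 m)))), for 0.3 s.
At the end, for the whole second after the job is handed in: Both crates upright (3.5 degrees) and at rest; middle of the stamped crate's far lower edge within 21 mm of the tape's centre line, square to it within 10 degrees; plain crate within 70 mm of where it stood, its near edge within 70 mm of the stop (linear speed of each of crate_a, crate_b below 0.02 m/s and angular speed of each of crate_a, crate_b below 0.1 rad/s and angle between each of crate_a, crate_b's own z axis and vertical below 0.06 rad and x of crate_a_far_edge in the frame of dispatch_line between -0.021 and 0.021 m and angle between the x axis of crate_a and the x axis of dispatch_line, either way round below 0.17 rad and x of crate_b_near_edge in the frame of bench_stop between -0.02 and 0.07 m and distance of crate_b from where it was at the start of the episode below 0.07 m); the robot touches nothing.
It fails at once if a crate is lifted clear of the bench (both its lower edges more than 35 mm up) (height (world z) of each of crate_a_near_edge, crate_a_far_edge above 0.035 m or height (world z) of each of crate_b_near_edge, crate_b_far_edge above 0.035 m).
It fails at once if another thing on the bench is shoved more than 25 mm or knocked over (distance of any of eyepiece, socket_tube, end_wheel, spacer_ring, glass_sphere_center, bead_jar, packed_carton from where it was at the start of the episode above 0.025 m).
It also fails if it takes over 72 s, if anything falls off the work surface, if the arm or the gripper's body presses on something with over 40 N, if the wrist force passes 120 N, or if a joint passes its speed limit or range.

## Robot

A 6-joint arm with a two-finger parallel gripper is mounted at the origin on the work surface. World frame = base frame: x ahead of the robot, y to its left, z up, the work surface at z = 0. Lengths are in mm, angles in rad, forces in N, time in s.
With the tool pointing down it reaches from about 275 to 825 mm from the base axis. Payload 5.2 kg.
Tool frame: the origin (TCP) lies at the very end of the fingers, on their centre line; the grasp point (between the pads) lies 19 mm behind it; z points along the fingers, y is the line along which they close (so a half turn about z gives the same grasp; the last joint's range is limited). The gripper opens to 93 mm and grips with 3 to 60 N. Pads are 15 mm wide; open, the fingers measure 128 mm over their backs; the gripper's body (75 mm by 188 mm) begins 65 mm behind the grasp point.
Start: joints at [1.146, 0.259, 1.535, -0, 1.348, -0.203], TCP at [120.969, 536.536, 179.253] pointing down, gripper open.
Joint ranges: [-3.14, 3.14], [-0.91, 2.08], [0.19, 2.58], [-1.22, 4.36], [0.22, 2.71], [-3.12, 3.12]. Speed limits (rad/s): [2.57, 2.57, 3.14, 3.14, 3.14, 3.14].

## Interface

Orientations are given as [roll, pitch, yaw] about the fixed x, y, z axes, in that order (R = Rz(yaw) Ry(pitch) Rx(roll)).
In Python, from bench import robot gives the robot as it stands. The module is installed in compiled form; this text tells all that it offers. Calls block until the motion is done:
- robot.move_ptp(position, orientation): joint-space move of the TCP to a pose.
- robot.move_linear(position, ori=None, speed=150, f_stop=None): straight line of the TCP; ori=None keeps the orientation; speed is the mean speed in mm/s. With f_stop (N) it stops when the force on the tool has changed by that much, and returns True; else False.
- robot.move_j(angles): joint-space move.
- robot.move_gripper(opening): opening from 0.0 (shut) to 1.0 (fully open); the grip force is fixed at half the most; returns when the fingers have stopped.
- robot.sleep(seconds).
- robot.inverse_kinematics(position, orientation): joint angles nearest the present ones, or None.
- robot.get_image(name): name is "side" or "top"; returns a dict with "img" (384x512x3 uint8, blue, green, red), "fovy" (degrees; the focal length in pixels is half the picture's height over the tangent of half this angle, whatever the lens; pixels are square), "cx", "cy" (the principal point, pixels), "eye" and "orientation" of the camera in the world. Camera axes: x right, y down, z forward; pixel columns grow to the right and rows downward; lengths in mm; the calibration is good to about 2 mm. A picture is of the moment at which its call begins. There is no depth.
A pose or a line that the arm cannot do raises robot.MotionError and nothing moves.
- robot.hand_in(): hands the job in; it is judged then, once.
Readings, each from a call of its own:
- robot.current_t(): time.
- robot.current_qpos(): joint angles.
- robot.current_joint_vel(): joint speeds.
- robot.current_joint_efforts(): joint torques, N m.
- robot.current_tcp_pos(): TCP position.
- robot.current_eef_rot(): TCP orientation.
- robot.current_contact_force(): force on the tool from outside, world axes, zero at the start.
- robot.current_ft_torque(): the same for the moment, N m.
- robot.current_gripper_width(): opening from 0.0 (shut) to 1.0 (fully open).
- robot.current_finger_force(): force on a finger pad.
Only numpy, scipy, OpenCV 4.12 (cv2) and the standard library are available. Lean on these libraries where they do the work, as an engineer would, in place of code of your own. Each camera call takes 0.05 s, during which the arm holds its last target. There are 200 camera calls.

## Working session

There is one attempt and no reset: what is moved stays moved. The work goes in short steps, each a Python script; the robot and the scene stay as the last script left them, time stands still between calls to the robot, and variables do not carry over. Pictures are saved under pics/ and viewed, at most 10 in all, crops included, and the job is handed in when it is done.

```bash
mkdir -p pics; python3 - <<'E'
from bench import robot
import cv2
for n in("top","side"):
    d=robot.get_image(n); cv2.imwrite(f"pics/{n}0.png",d["img"]); print(n,d["fovy"],d["cx"],d["cy"],d["eye"],d["orientation"])
print(robot.current_t(),robot.current_eef_rot())
E
```

```text
top 45.22615072696085 249.8653444416407 190.72491629461507 [ 344.9321632    -1.87851019 1210.93404476] [-2.92539140e+00  1.63709061e-03 -1.55208161e+00]
side 46.504287390986654 261.67967772223477 194.52567343803236 [ 204.13601205 -927.03119912  754.46273714] [-2.18088597 -0.01028258 -0.38256908]
0.1 [-3.14002178e+00 -3.25988468e-04  2.91976327e+00]
```

View pics/top0.png

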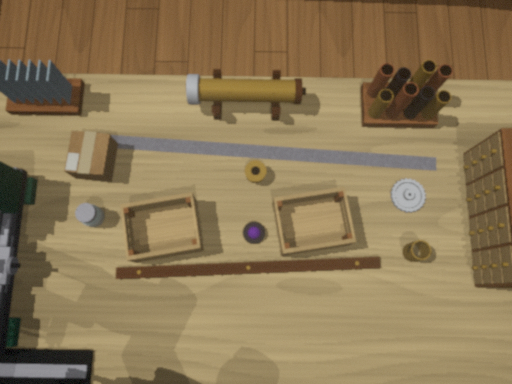

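View pics/side0.png

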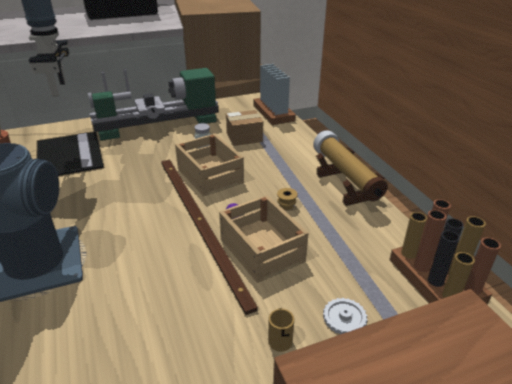

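Top view: the crates' rims have corners near (123,207),(193,194),(201,249),(130,263) on the left and (274,197),(345,191),(354,240),(280,254) on the right. The stop runs (117,273)–(380,263), the tape (117,143)–(435,163). The side view shows the same layout, and neither camera sees an underside yet.

```bash
cat > h.py <<'E'
from bench import robot
import numpy as np, cv2
from scipy.spatial.transform import Rotation as Ro
def cast(d,px,z):
    f=d["img"].shape[0]/2/np.tan(np.radians(d["fovy"])/2)
    px=np.atleast_2d(np.array(px,float))
    r=np.c_[(px[:,0]-d["cx"])/f,(px[:,1]-d["cy"])/f,np.ones(len(px))]@Ro.from_euler('xyz',d["orientation"]).as_matrix().T
    e=np.array(d["eye"]); return e+r*((z-e[2])/r[:,2])[:,None]
def snap(n,name):
    d=robot.get_image(n); cv2.imwrite(f"pics/{name}.png",d["img"]); return d
E
python3 - <<'E'
from h import *
np.set_printoptions(precision=1,suppress=True)
d=snap("top","t1"); s=snap("side","s1")
for n,c in(("L",[(123,207),(193,194),(201,249),(130,263)]),("R",[(274,197),(345,191),(354,240),(280,254)])):
    p=cast(d,c,90)[:,:2]; print(n,p.tolist(),p.mean(0),np.linalg.norm(p-np.roll(p,-1,0),axis=1))
# stop & tape masks
hsv=cv2.cvtColor(d["img"],cv2.COLOR_BGR2HSV)
tape=((hsv[...,1]<75)&(hsv[...,2]>90)&(hsv[...,2]<190)).astype('uint8'); tape[:,:118]=0; tape[:130]=0; tape[175:]=0; tape[:,437:]=0
stop=(hsv[...,2]<110).astype('uint8'); stop[:255]=0; stop[283:]=0; stop[:,:112]=0; stop[:,385:]=0
for n,m,z in(("tape",tape,0),("stop",stop,14)):
    ys,xs=np.nonzero(m); w=cast(d,np.c_[xs,ys],z)[:,:2]
    rc=cv2.minAreaRect(w.astype('float32')); k=cv2.fitLine(w.astype('float32'),cv2.DIST_HUBER,0,.01,.01).ravel()
    print(n,len(xs),rc,k,"x at y=200,0,-200:",[k[2]+(y-k[3])*k[0]/k[1] for y in(200,0,-200)])
for n,px,z in(("eyep",(256,171),44),("sphere",(253,232),22),("tube",(419,250),70),("wheel",(408,195),20),("jar",(89,215),75),("carton",(92,154),80)): print(n,cast(d,[px],z)[0])
top=cv2.resize(d["img"][130:290,60:440],None,fx=2.1,fy=2.1,interpolation=cv2.INTER_CUBIC)
cv2.imwrite("pics/c1.png",top)
E
```

```text
L [[544.1160682391396, 317.314582138852], [580.1195898401378, 145.77213732698382], [444.34300798835807, 120.23385204033805], [407.6074714110388, 289.8005027396354]] [494.  218.3] [175.3 138.2 173.5 139.3]
R [[576.2060337405449, -55.62952204822814], [594.6949016538117, -232.15740699595756], [473.0402190593911, -250.91661464174516], [435.8582937266331, -71.17790914971195]] [ 519.9 -152.5] [177.5 123.1 183.5 141.2]
tape 4627 ((719.3155517578125, -63.4853515625), (875.2678833007812, 42.55377197265625), 86.9189224243164) [  0.1   1.  719.2 -69.2] x at y=200,0,-200: [np.float32(734.2872), np.float32(723.0936), np.float32(711.90015)]
stop 2941 ((419.7257080078125, 6.838714599609375), (55.86280822753906, 675.9817504882812), 3.533174514770508) [  0.1  -1.  407.1   8.1] x at y=200,0,-200: [np.float32(396.28842), np.float32(407.60645), np.float32(418.9245)]
eyep [654.3 -10.2  44. ]
sphere [496.7  -5.2  22. ]
tube [ 453.6 -414.6   70. ]
wheel [ 602.5 -412.4   20. ]
jar [525.  404.9  75. ]
carton [682.  410.2  80. ]
```

View pics/c1.png

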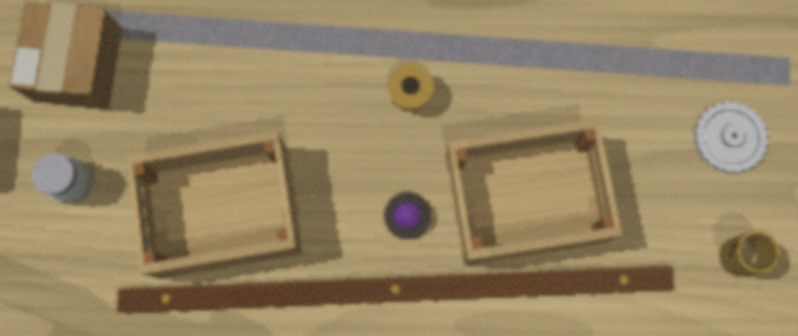

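Crop: left rim corners at about (123,208.6),(191,195),(201,249),(128,261) in full-image pixels, right rim at (273,203),(345,191),(355,242),(281,255). The stop's far top edge runs (116,268)–(380.5,257). Planning the tipping arc with IK checks.

```bash
cat >> h.py <<'E'
PSI=0.0566
def ori(tau,psi=PSI,flip=False):
    R=Ro.from_euler('xyz',[np.pi,-tau,psi])
    if flip: R=R*Ro.from_euler('z',np.pi)
    return R.as_euler('xyz')
def arc(xs,yc,th,h=62,off=18,psi=PSI):
    "TCP for crate tilt th; xs=stop far face x at y=yc"
    ex=14*np.tan(th); c,s=np.cos(th),np.sin(th)
    u=ex+c*off-s*h; z=s*off+c*h
    return np.array([xs+u*np.cos(psi),yc+u*np.sin(psi),z])
E
python3 - <<'E'
from h import *
np.set_printoptions(precision=2,suppress=True)
d=robot.get_image("top")
for c in([(122.9,208.6),(191,195.2),(201,249),(128,261)],[(273.3,202.9),(344.8,191),(355.2,241.9),(281.4,254.8)]):
    p=cast(d,c,90)[:,:2]; m=p.mean(0); r=cv2.minAreaRect(p.astype('float32')); v=p[[0,1]].mean(0)-p[[2,3]].mean(0); w=p[[0,3]].mean(0)-p[[1,2]].mean(0)
    print(m,r,np.arctan2(v[1],v[0]),np.arctan2(-w[0],w[1]))
e=cast(d,[(116.2,268.1),(380.5,256.7)],14)[:,:2]; k=(e[1]-e[0]); print(e,[e[0,0]+(y-e[0,1])*k[0]/k[1] for y in(215,0,-155)])
for y in(215,-155):
  xs=e[0,0]+(y-e[0,1])*k[0]/k[1]
  for flip in(False,True):
    for t in(0,25,54):
        th=np.radians(t); print(y,flip,t,arc(xs,y,th),robot.inverse_kinematics(arc(xs,y,th),ori(th*.55,flip=flip)))
    print(robot.inverse_kinematics([690,y,70],ori(0,-.056,flip)))
E
```

```text
[493.43 220.77] ((495.16802978515625, 219.87158203125), (135.94204711914062, 177.66024780273438), 10.396468162536621) 0.19942921686159 0.19926180843344515
[ 514.61 -153.48] ((514.343017578125, -153.1139678955078), (128.87353515625, 184.09060668945312), 10.653767585754395) 0.16647588799905616 0.188044351485732
[[ 398.26  344.02]
 [ 439.92 -334.76]] [np.float64(406.18258583995555), np.float64(419.3766713705048), np.float64(428.8886865204357)]
215 False 0 [424.15 216.02  62.  ] [ 0.24  0.24  1.87 -0.    1.03  1.75]
215 False 25 [402.83 214.81  63.8 ] [ 0.3   0.08  2.11 -0.09  0.72  1.87]
215 False 54 [385.91 213.85  51.  ] [ 0.41  0.01  2.38 -0.6   0.31  2.46]
[ 0.15  0.64  1.2  -0.    1.3   1.77]
215 True 0 [424.15 216.02  62.  ] [ 0.24  0.24  1.87 -0.    1.03 -1.39]
215 True 25 [402.83 214.81  63.8 ] [ 0.3   0.08  2.11 -0.09  0.72 -1.27]
215 True 54 [385.91 213.85  51.  ] [ 0.41  0.01  2.38 -0.6   0.31 -0.68]
[ 0.15  0.64  1.2  -0.    1.3  -1.37]
-155 False 0 [ 446.86 -153.98   62.  ] [-0.57  0.24  1.88 -0.    1.02  0.95]
-155 False 25 [ 425.53 -155.19   63.8 ] [-0.76  0.07  2.12  0.24  0.8   0.6 ]
-155 False 54 [ 408.61 -156.15   51.  ] [-1.11 -0.01  2.4   0.79  0.69 -0.2 ]
[-0.38  0.62  1.25 -0.    1.28  1.25]
-155 True 0 [ 446.86 -153.98   62.  ] [-0.57  0.24  1.88 -0.    1.02 -2.2 ]
-155 True 25 [ 425.53 -155.19   63.8 ] [-0.76  0.07  2.12  0.24  0.8  -2.55]
-155 True 54 [ 408.61 -156.15   51.  ] [-1.11 -0.01  2.4   0.79  0.69  2.94]
[-0.38  0.62  1.25 -0.    1.28 -1.89]
```

```bash
cat >> h.py <<'E'
def tip(xs,yc,c,upto=54,k=0.42,name="L"):
    "c: crate centre xy"
    robot.move_ptp([c[0],yc,190],ori(0))
    robot.move_linear([c[0]-25,yc,62],speed=150)
    q=arc(xs,yc,0)
    print("push",robot.move_linear(q,speed=70,f_stop=25),robot.current_contact_force())
    for t in range(9,upto+1,9):
        th=np.radians(t); r=robot.move_linear(arc(xs,yc,th),ori(k*th),speed=70,f_stop=30)
        print(t,r,np.round(robot.current_contact_force(),1),robot.current_t())
        if r: break
    robot.sleep(.4)
    snap("top",name+"top"); snap("side",name+"side")
E
python3 - <<'E'
from h import *
tip(406.2,217,(494,219))
cv2.imwrite("pics/c2.png",np.hstack([cv2.resize(cv2.imread("pics/Ltop.png")[110:310,60:260],None,fx=2,fy=2),cv2.resize(cv2.imread("pics/Lside.png")[80:280,120:320],None,fx=2,fy=2)]))
E
```

```text
push False [ 1.04891726 -0.04784854  0.34923825]
9 False [ 0.6  0.2 -0.1] 4.1167
18 False [ 0.  -0.4  0.2] 4.375
27 False [ 0.3 -0.2  0. ] 4.6333
36 False [-0.3 -0.1 -0.7] 4.8833
45 False [-0.1  0.1  0.7] 5.1333
54 False [-0.4 -0.5  0.1] 5.3833
```

View pics/c2.png

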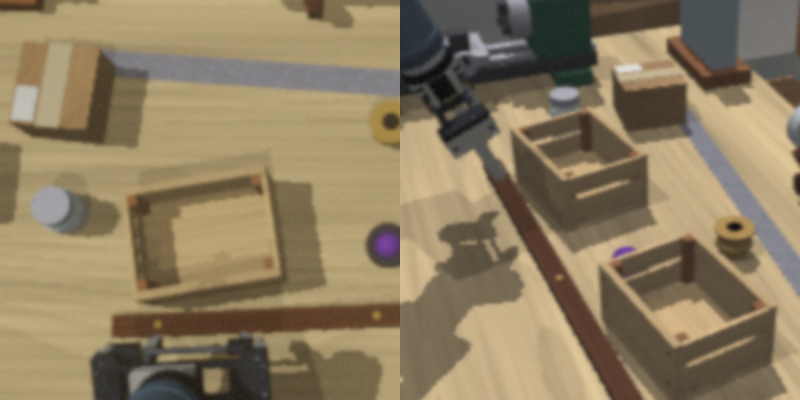

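The crate hasn't moved: it still has rim corners at roughly (123,210) to (201,250). The gripper is on the arm's side of the stop and the forces stayed near zero, so I'm checking the TCP.

```bash
python3 - <<'E'
from h import *
np.set_printoptions(precision=2,suppress=True)
print(robot.current_tcp_pos(),robot.current_eef_rot(),robot.current_gripper_width(),ori(.42*np.radians(54)),robot.current_t(),robot.current_qpos())
d=robot.get_image("top"); s=robot.get_image("side")
for n in(d,s):
    R=Ro.from_euler('xyz',n["orientation"]).as_matrix(); f=192/np.tan(np.radians(n["fovy"])/2)
    for p in([384,217,51],[494,219,90],[424,160,90],[424,310,90]):
        c=R.T@(np.array(p)-n["eye"]); print(p,c[0]/c[2]*f+n["cx"],c[1]/c[2]*f+n["cy"])
E
```

```text
[386.13 215.85  51.12] [-3.14 -0.4   0.06] 1.000709756897384 [ 3.14 -0.4   0.06] 5.8833 [ 0.37  0.02  2.28 -0.26  0.47  2.09]
[384, 217, 51] 162.63586151067793 274.139460346693
[494, 219, 90] 161.51326578391877 227.88206769203867
[424, 160, 90] 184.18967137535245 257.15129461211603
[424, 310, 90] 122.1574509056771 255.9879402230224
[384, 217, 51] 171.58455275965719 170.1969438438614
[494, 219, 90] 206.40504820012944 151.86440446869466
[424, 160, 90] 188.4571735676425 165.768019136252
[424, 310, 90] 176.42175748900587 142.28803014802392
```

TCP is outside the crate and the crate is where it was, so the fingers slipped over the near board somewhere. I'll retrace in small steps, logging force and taking frames.

```bash
python3 - <<'E'
from h import *
np.set_printoptions(precision=1,suppress=True)
a=cv2.imread("pics/t1.png")[180:280,110:215]; b=cv2.imread("pics/Ltop.png")[180:280,110:215]
print("diff",np.abs(a.astype(int)-b).mean(2)[:75].mean())
fr=[]
def look():
    fr.append(cv2.resize(robot.get_image("side")["img"][90:240,120:320],None,fx=1.3,fy=1.3))
    print(robot.current_tcp_pos(),robot.current_contact_force(),robot.current_t())
p=robot.current_tcp_pos()
robot.move_linear([p[0],p[1],160],speed=200)
robot.move_ptp([494,217,150],ori(0)); look()
robot.move_linear([475,217,55],speed=120); look()
for x in range(465,420,-10):
    r=robot.move_linear([x,217,55],speed=40,f_stop=15); look()
    if r: print("stop"); break
cv2.imwrite("pics/c3.png",np.vstack([np.hstack(fr[i:i+3]) for i in (0,3)]))
E
```

```text
diff 5.461291005291006
[492.3 216.5 147.5] [ 0.6 -0.1 -0.7] 7.3083
[475.8 217.3  56.1] [0.5 0.5 1.3] 8.3167
[465.  217.   55.2] [-0.2  0.6 -0. ] 8.7667
[455.  217.1  55.1] [ 0.7 -0.4 -1. ] 9.2167
[445.  217.1  55.1] [-0.7 -0.8 -0.5] 9.6667
[435.  217.   55.1] [ 0.3 -0.7 -0.1] 10.1167
[425.  217.   55.1] [ 0.5 -0.7  0.4] 10.5667
```

View pics/c3.png

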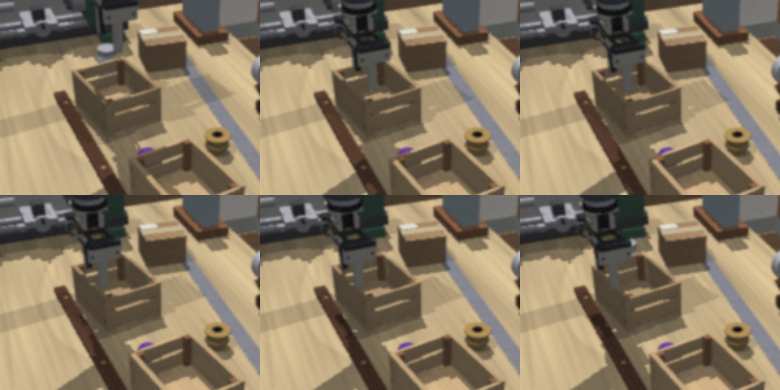

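```bash
python3 - <<'E'
from h import *
np.set_printoptions(precision=1,suppress=True)
fr=[]
def look(n="top"):
    im=robot.get_image(n)["img"]; c=im[180:290,100:260] if n=="top" else im[110:220,140:300]
    fr.append(cv2.resize(c,None,fx=2.4,fy=2.4,interpolation=cv2.INTER_CUBIC))
    print(robot.current_tcp_pos(),robot.current_contact_force(),robot.current_t())
look();look("side")
r=False
for x in range(420,405,-5):
    r=robot.move_linear([x,217,55],speed=40,f_stop=6)
    print(robot.current_tcp_pos(),robot.current_contact_force(),r)
    if r: break
look();look("side")
cv2.imwrite("pics/c4.png",np.vstack([np.hstack(fr[i:i+2]) for i in (0,2)]))
E
```

```text
[425.1 217.1  55.1] [-0.6  0.  -0.8] 10.6167
[425.2 217.   55.1] [ 0.1 -0.3  0. ] 10.6667
[419.6 217.   54.9] [ 0.4 -0.1 -0.6] False
[414.7 217.   55. ] [-0.3 -1.1 -0. ] False
[409.7 217.   55. ] [-1.  -0.4  0.5] False
[409.9 217.   55. ] [ 0.9 -0.5  0.3] 11.5417
[410.1 217.   55. ] [ 0.3 -1.4 -0.1] 11.5917
```

View pics/c4.png

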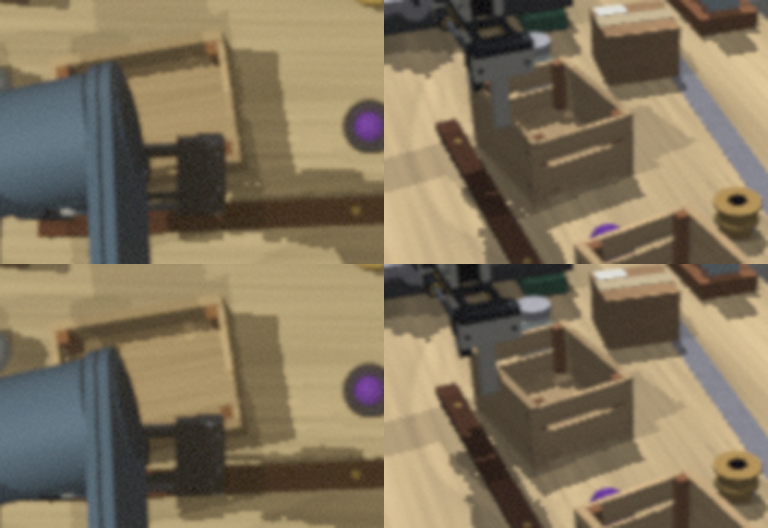

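Frames: the fingers seem to sit behind the near board, and the right near corner has moved only from about (199,247) to (200,249). I'll track the crate numerically by template matching while pushing on.

```bash
cat >> h.py <<'E'
REF=cv2.imread("pics/t1.png")
def track(img,boxes):
    out=[]
    for (u,v,r) in boxes:
        T=REF[v-r:v+r,u-r:u+r]; m=cv2.matchTemplate(img[v-r-22:v+r+22,u-r-22:u+r+22],T,cv2.TM_CCOEFF_NORMED)
        _,s,_,l=cv2.minMaxLoc(m); out.append((l[0]-22,l[1]-22,round(s,2)))
    return out
E
python3 - <<'E'
from h import *
np.set_printoptions(precision=1,suppress=True)
B=[(191,197,9),(200,247,9),(254,232,12)]
print("after try 1",track(cv2.imread("pics/Ltop.png"),B+[(124,208,9),(130,260,9)]))
for x in (410,405,400,395,390,385):
    r=robot.move_linear([x,217,50],speed=40,f_stop=10)
    f=robot.current_contact_force(); d=robot.get_image("top"); s=robot.get_image("side")
    cv2.imwrite(f"pics/p{x}t.png",d["img"]); cv2.imwrite(f"pics/p{x}s.png",s["img"])
    print(robot.current_tcp_pos(),f,robot.current_joint_efforts(),r,track(d["img"],B))
    if r: break
print(robot.current_t())
E
```

```text
after try 1 [(0, 0, 1.0), (0, 0, 0.96), (0, 0, 1.0), (0, 0, 1.0), (0, 0, 0.99)]
[410.  217.   49.9] [-0.6  0.  -0.2] [  0.  -37.1 -22.8  -0.   -0.1  -0. ] False [(0, 0, 0.99), (1, 0, 0.68), (0, 0, 1.0)]
[405.  217.   50.1] [-0.  -0.2 -0.1] [  0.  -36.7 -22.8   0.   -0.1   0. ] False [(0, 0, 0.99), (1, 0, 0.78), (0, 0, 1.0)]
[400. 217.  50.] [-0.2  0.3 -0.8] [  0.  -36.3 -22.7   0.   -0.1   0. ] False [(0, 0, 0.99), (0, 0, 0.87), (0, 0, 1.0)]
[395.  217.   50.1] [ 0.1 -0.4 -0.7] [  0.  -35.8 -22.7   0.   -0.1   0. ] False [(0, 0, 0.99), (0, 0, 0.92), (0, 0, 1.0)]
[390. 217.  50.] [0.1 0.5 1.1] [  0.  -35.3 -22.6   0.   -0.1   0. ] False [(0, 0, 0.99), (0, 0, 0.92), (0, 0, 1.0)]
[385. 217.  50.] [0.7 0.2 0.2] [  0.  -34.9 -22.5   0.   -0.1   0. ] False [(0, 0, 0.99), (0, 0, 0.93), (0, 0, 1.0)]
13.8417
```

The crate has not moved at all, yet the fingers went straight through its near board. I'll overlay projected fingertips on two frames.

```bash
python3 - <<'E'
from h import *
s=robot.get_image("side"); R=Ro.from_euler('xyz',s["orientation"]).as_matrix(); f=192/np.tan(np.radians(s["fovy"])/2)
out=[]
for x in(410,385):
    im=cv2.resize(cv2.imread(f"pics/p{x}s.png")[100:220,130:260],None,fx=3,fy=3,interpolation=cv2.INTER_CUBIC)
    for dy,col in((-55,(0,0,255)),(55,(255,0,0)),(0,(0,255,0))):
        c=R.T@(np.array([x-dy*.0566,217+dy,50])-s["eye"]); u=(c[:2]/c[2]*f+[s["cx"],s["cy"]]-[130,100])*3
        cv2.circle(im,tuple(int(v) for v in u),3,col,-1)
    out.append(im)
cv2.imwrite("pics/c5.png",np.hstack(out))
E
```

```text
(no output)
```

View pics/c5.png

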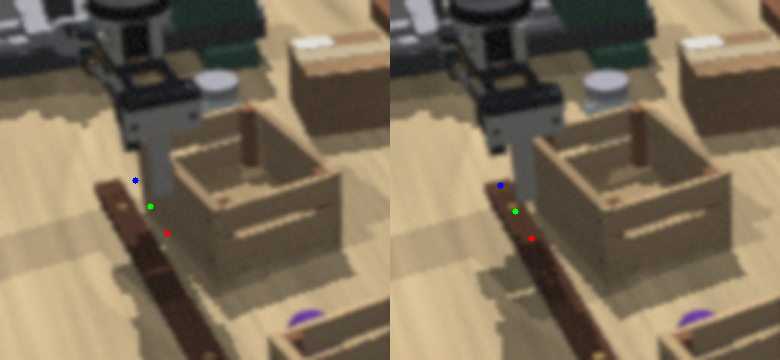

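Left panel: the visible fingertip is at about (155,195), while the right-hand finger should show at (168,234). The tip looks higher or more central than spec. A bench touch and an open/shut comparison will settle it.

```bash
python3 - <<'E'
from h import *
np.set_printoptions(precision=1,suppress=True)
robot.move_linear([340,217,60],ori(0),speed=150)
s=robot.get_image("side"); a=s["img"]; 
r=robot.move_linear([340,217,1],speed=60,f_stop=5); print(r,robot.current_tcp_pos(),robot.current_contact_force())
b=robot.get_image("side")["img"]
robot.move_linear([340,217,60],speed=150); robot.move_gripper(0.0)
c=robot.get_image("side")["img"]; print(robot.current_t(),robot.current_gripper_width())
R=Ro.from_euler('xyz',s["orientation"]).as_matrix(); f=192/np.tan(np.radians(s["fovy"])/2)
def pr(p):
    q=R.T@(np.array(p)-s["eye"]); return q[:2]/q[2]*f+[s["cx"],s["cy"]]
out=[]
for im,z,h in((a,60,55),(b,1,55),(c,60,9)):
    o=cv2.resize(im[90:220,90:210],None,fx=2.15,fy=2.15,interpolation=cv2.INTER_CUBIC)
    for p,col in(([340+h*.0566,217-h,z],(0,0,255)),([340-h*.0566,217+h,z],(255,0,0)),([340,217,z],(0,255,0)),([398.3,344,14],(255,255,0))):
        cv2.circle(o,tuple(int(v) for v in (pr(p)-[90,90])*2.15),2,col,-1)
    out.append(o)
cv2.imwrite("pics/c6.png",np.hstack(out))
E
```

```text
False [340.3 217.1   1.3] [ 1.3 -0.4 -0.7]
17.625 0.002743574685634101
```

View pics/c6.png

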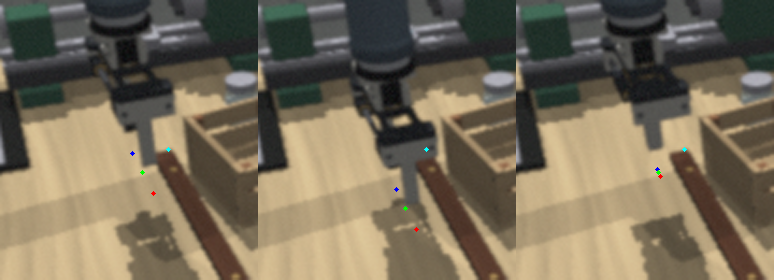

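The fingertip images sit about 10–13 px above the projected TCP, roughly 35–40 mm. There was also no bench contact at TCP z=1, so the real fingertips end well short of the reported TCP and passed over the rim. Probing down to measure it.

```bash
python3 - <<'E'
from h import *
np.set_printoptions(precision=1,suppress=True)
robot.move_linear([340,217,5],speed=150)
try:
    r=robot.move_linear([340,217,-60],speed=50,f_stop=4); print(r,robot.current_tcp_pos(),robot.current_contact_force(),robot.current_t())
    robot.move_linear([340,217,20],speed=150)
except robot.MotionError as e: print(e)
print(robot.current_t(),robot.current_gripper_width())
E
```

```text
True [339.7 216.9 -39.2] [-0.5  0.5  6.4] 19.0083
19.55 0.00773460709428624
```

Contact came at TCP z ≈ −39, so the real tip ends about 38.5 mm short. A tilted touch shows whether that is along the tool axis or a base offset. I'll check IK for the corrected arc in the same run.

```bash
cat >> h.py <<'E'
L=38.5
def goal(tip,tau,psi=PSI):
    "TCP command that puts the real fingertip at tip"
    o=ori(tau,psi); return np.array(tip)+Ro.from_euler('xyz',o).as_matrix()[:,2]*L,o
E
python3 - <<'E'
from h import *
np.set_printoptions(precision=2,suppress=True)
o=ori(np.radians(32))
try:
    robot.move_linear([370,217,-5],o,speed=150)
    r=robot.move_linear([370,217,-60],speed=50,f_stop=4); print(r,robot.current_tcp_pos(),robot.current_eef_rot(),robot.current_contact_force())
    robot.move_linear([355,217,30],speed=150)
except Exception as e: print(e)
print(robot.current_t())
for xs,y in((406.2,217),(428.9,-155)):
  for k in(.42,.55,.7,.8):
    for t in(30,54):
      th=np.radians(t); p,oo=goal(arc(xs,y,th,h=72),k*th); print(y,k,t,p,robot.inverse_kinematics(p,oo))
E
```

```text
the arm cannot follow that straight line within its joint ranges
19.55
217 0.42 30 [402.28 216.78  33.78] [ 0.3   0.14  2.13 -0.08  0.66  1.87]
217 0.42 54 [392.67 216.23  21.36] [ 0.36  0.1   2.31 -0.32  0.37  2.16]
217 0.55 30 [404.81 216.92  34.44] [ 0.31  0.12  2.18 -0.13  0.57  1.93]
217 0.55 54 [396.89 216.47  23.44] [ 0.41  0.1   2.4  -0.85  0.23  2.72]
217 0.7 30 [407.67 217.08  35.41] [ 0.34  0.1   2.24 -0.22  0.46  2.03]
217 0.7 54 [401.4  216.73  26.46] [ 0.47  0.15  2.5   4.28  0.28 -2.36]
217 0.8 30 [409.53 217.19  36.18] [ 0.35  0.09  2.28 -0.32  0.39  2.14]
217 0.8 54 [404.16 216.88  28.82] [ 0.52  0.21  2.56  3.93  0.45 -1.95]
-155 0.42 30 [ 424.98 -155.22   33.78] [-0.75  0.13  2.14  0.24  0.73  0.6 ]
-155 0.42 54 [ 415.37 -155.77   21.36] [-0.94  0.09  2.32  0.61  0.59  0.09]
-155 0.55 30 [ 427.51 -155.08   34.44] [-0.8   0.11  2.2   0.35  0.68  0.46]
-155 0.55 54 [ 419.59 -155.53   23.44] [-1.07  0.09  2.42  0.91  0.6  -0.31]
-155 0.7 30 [ 430.37 -154.92   35.41] [-0.86  0.08  2.26  0.5   0.63  0.27]
-155 0.7 54 [ 424.1  -155.27   26.46] [-1.24  0.13  2.52  1.21  0.68 -0.77]
-155 0.8 30 [ 432.23 -154.81   36.18] [-0.91  0.07  2.3   0.62  0.62  0.12]
-155 0.8 54 [ 426.86 -155.12   28.82] None
```

Straight line out of range there, so I'll assume short fingers along the tool axis. k=0.42 is feasible, with the tip engaging 13 mm below the rim. Retrying the left crate with the gripper shut.

```bash
cat >> h.py <<'E'
def F(n=6):
    return np.round(np.mean([robot.current_contact_force() for _ in range(n)],0),1)
def tip2(xs,yc,cx,boxes,name,upto=52,k=0.42,h=77,step=13):
    g=lambda t:goal(arc(xs,yc,np.radians(t),h=h),k*np.radians(t))
    p,o=goal([cx-30,yc,125],0); robot.move_ptp(p,o)
    robot.move_linear(goal([cx-30,yc,h],0)[0],speed=120)
    print("push",robot.move_linear(g(0)[0],speed=70,f_stop=20),F(),robot.current_tcp_pos())
    ts=list(range(0,upto+1,step))
    for t in ts[1:]:
        p,o=g(t); r=robot.move_linear(p,o,speed=60,f_stop=20)
        print(t,r,F(),round(robot.current_t(),1))
        if r: return
    a=snap("top",name+"top"); snap("side",name+"side"); robot.sleep(.5); print(track(a["img"],boxes))
def down(xs,yc,upto=52,k=0.42,h=77,step=13):
    g=lambda t:goal(arc(xs,yc,np.radians(t),h=h),k*np.radians(t))
    for t in range(upto-step,-1,-step): p,o=g(t); robot.move_linear(p,o,speed=60); print(t,F())
    p,_=g(0); robot.move_linear(p+[12,0,0],speed=60); robot.move_linear(p+[12,0,70],speed=200)
    print("t",robot.current_t())
E
python3 - <<'E'
from h import *
p=robot.current_tcp_pos(); robot.move_linear([p[0],p[1],100],speed=200)
tip2(406.2,217,494,[(191,197,9),(200,247,9)],"L2")
E
```

```text
push False [ 3.4 -0.5  3.8] [425.07710139 218.25769062  39.08841532]
13 False [ 5.  -0.4 -1.9] 22.3
26 False [ 6.1 -1.8  0.2] 22.6
39 False [ 3.4 -0.8  2.7] 22.9
52 False [ 0.8  0.1 -0.3] 23.2
[(3, 13, 0.77), (-4, 5, 0.74)]
```

The force falls 5→0.8 N, as expected for a tip to about 52°. Now letting it down and tipping the right one.

```bash
python3 - <<'E'
from h import *
down(406.2,217)
d=snap("top","Ldown"); print(track(d["img"],[(191,197,9),(200,247,9),(254,232,12),(89,215,12)]))
tip2(428.9,-157,515,[(343,195,9),(352,240,9)],"R2")
f=cv2.resize
T=lambda n,b: f(cv2.imread(f"pics/{n}.png")[b[0]:b[0]+110,b[1]:b[1]+150],None,fx=2.6,fy=2.6,interpolation=cv2.INTER_CUBIC)
cv2.imwrite("pics/c7.png",np.vstack([np.hstack([T("L2top",(175,90)),T("L2side",(100,130))]),np.hstack([T("R2top",(175,240)),T("R2side",(165,200))])]))
E
```

```text
39 [1.4 1.2 0.8]
26 [1.1 1.8 1.9]
13 [2.5 0.1 2.6]
0 [3.2 0.2 5.3]
t 25.9667
[(5, 10, 0.95), (0, 0, 0.72), (0, 0, 1.0), (-1, -22, 0.42)]
push False [2.9 0.4 3.6] [ 447.16903072 -156.08485531   38.92362072]
13 False [ 2.8  2.5 -0.2] 29.0
26 False [3.4 1.7 1. ] 29.3
39 False [ 2.2  1.6 -0.1] 29.7
52 False [1.3 0.9 1.9] 30.1
[(-1, 9, 0.87), (5, -4, 0.4)]
```

View pics/c7.png

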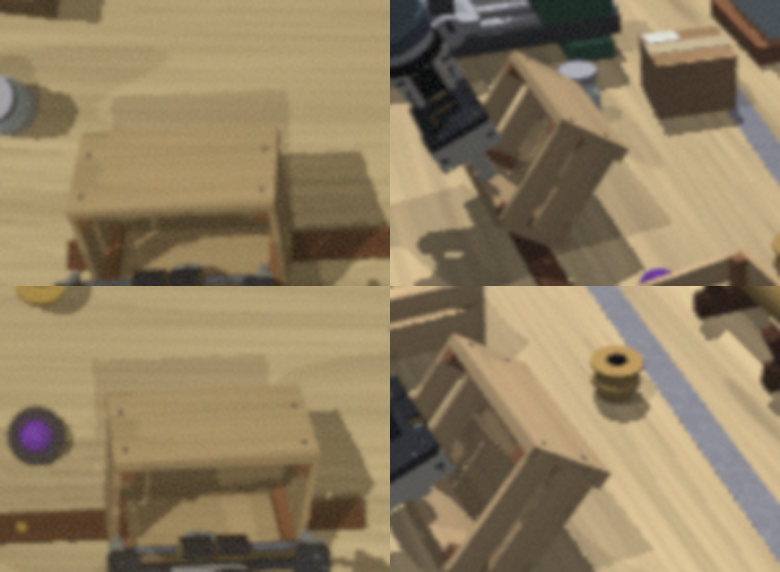

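Both crates tipped to about 50° (far boards facing up at (180,170) and (210,420) in the montage). Neither camera can see a face turned to the far side, since both eyes are on the arm's side of it. The side camera would see the underside if the left crate were turned about 30° in place and its near edge tilted up, with the far edge still on the bench. I'll let the right one down and check that motion's IK.

```bash
cat >> h.py <<'E'
def gp(c,psi,th,up=0,gx=-45,gy=86,gz=74):
    "gripping the left side board near its near end: crate centre c (flat), tilt th about far edge"
    E=np.array([c[0]+70*np.cos(psi),c[1]+70*np.sin(psi),up])
    v=Ro.from_euler('y',th).apply([gx-70,gy,gz])
    return goal(E+Ro.from_euler('z',psi).apply(v),-th,psi)
E
python3 - <<'E'
from h import *
np.set_printoptions(precision=2,suppress=True)
down(428.9,-157)
robot.move_ptp(*goal([600,-20,190],0,PSI))
d=snap("top","both"); s=snap("side","both_s")
print(track(d["img"],[(191,197,9),(200,247,9),(343,195,9),(254,232,12),(256,171,12),(89,215,12),(408,195,14),(419,250,12)]),robot.current_t())
for c in((477,220),(520,220)):
  for psi in(.0566,.35,.6):
    for t in(0,30,53): p,o=gp(c,psi,np.radians(t),2); print(c,psi,t,p,robot.inverse_kinematics(p,o))
E
```

```text
39 [ 1.8 -1.5  1.1]
26 [1.9 0.1 0.6]
13 [ 1.6 -1.3  0.8]
0 [ 2.8 -1.5  3. ]
t 32.925
[(-6, -10, 0.77), (-17, 13, 0.63), (5, 8, 0.91), (3, 6, 0.4), (-3, -16, 0.38), (0, 0, 1.0), (0, 0, 0.43), (0, 0, 0.94)] 33.8417
(477, 220) 0.0566 0 [427.21 303.32  37.5 ] [ 0.4   0.35  1.78 -0.    1.    1.92]
(477, 220) 0.0566 30 [460.31 305.19  90.24] [0.29 0.69 1.2  0.12 1.76 1.8 ]
(477, 220) 0.0566 53 [501.23 307.51 115.21] [0.25 1.06 0.65 0.21 2.33 1.84]
(477, 220) 0.35 0 [405.24 285.36  37.5 ] [ 0.39  0.31  1.85 -0.    0.98  1.61]
(477, 220) 0.35 30 [436.39 296.73  90.24] [0.38 0.68 1.23 0.01 1.76 1.6 ]
(477, 220) 0.35 53 [474.89 310.78 115.21] [0.37 1.06 0.65 0.02 2.35 1.6 ]
(477, 220) 0.6 0 [391.3  265.57  37.5 ] [ 0.36  0.27  1.9  -0.    0.96  1.33]
(477, 220) 0.6 30 [418.67 284.29  90.24] [ 0.44  0.65  1.28 -0.08  1.73  1.42]
(477, 220) 0.6 53 [452.49 307.43 115.21] [ 0.47  1.03  0.73 -0.14  2.3   1.4 ]
(520, 220) 0.0566 0 [470.21 303.32  37.5 ] [ 0.37  0.41  1.7  -0.    1.04  1.89]
(520, 220) 0.0566 30 [503.31 305.19  90.24] [0.28 0.76 1.06 0.11 1.83 1.79]
(520, 220) 0.0566 53 [544.23 307.51 115.21] [0.24 1.19 0.39 0.23 2.47 1.87]
(520, 220) 0.35 0 [448.24 285.36  37.5 ] [ 0.36  0.36  1.77 -0.    1.01  1.58]
(520, 220) 0.35 30 [479.39 296.73  90.24] [0.35 0.74 1.1  0.   1.82 1.58]
(520, 220) 0.35 53 [517.89 310.78 115.21] [0.35 1.18 0.41 0.01 2.48 1.58]
(520, 220) 0.6 0 [434.3  265.57  37.5 ] [ 0.33  0.33  1.82 -0.    0.99  1.3 ]
(520, 220) 0.6 30 [461.67 284.29  90.24] [ 0.42  0.71  1.16 -0.09  1.78  1.39]
(520, 220) 0.6 53 [495.49 307.43 115.21] [ 0.45  1.12  0.53 -0.18  2.4   1.35]
```

All reachable. Gripping the left side board, drawing the crate clear of the stop, turning it in place and raising its near edge about the far edge (which stays on the bench).

```bash
python3 - <<'E'
from h import *
np.set_printoptions(precision=1,suppress=True)
c0=(477,220); c1=(522,220); p1=.5
robot.move_gripper(1.0)
p,o=gp(c0,PSI,0,60); robot.move_ptp(p,o)
print(robot.move_linear(p-[0,0,60],speed=100,f_stop=10))
robot.move_gripper(0.0); print("grip",robot.current_gripper_width(),robot.current_finger_force(),F(),robot.current_t())
if robot.current_gripper_width()>.05:
    print(robot.move_linear(*gp(c1,p1,0,0),speed=45,f_stop=25),F())
    for t in(13,26,39,53):
        r=robot.move_linear(*gp(c1,p1,np.radians(t),2),speed=70,f_stop=25); print(t,r,F(),robot.current_gripper_width())
        if r: break
    d=snap("top","ut"); s=snap("side","us"); print(robot.current_t())
    f=447; R=Ro.from_euler('xyz',s["orientation"]).as_matrix(); f=192/np.tan(np.radians(s["fovy"])/2)
    E=np.array([522+70*np.cos(.5),220+70*np.sin(.5),2])
    q=np.array([E+Ro.from_euler('z',.5).apply(Ro.from_euler('y',np.radians(53)).apply(v)) for v in([-130,-80,8],[-130,80,8],[-10,80,8],[-10,-80,8])])
    w=(q-s["eye"])@R; u=w[:,:2]/w[:,2:]*f+[s["cx"],s["cy"]]; print(u)
    M=cv2.getPerspectiveTransform(u.astype('float32'),np.float32([[0,0],[320,0],[320,240],[0,240]]))
    cv2.imwrite("pics/warp.png",cv2.warpPerspective(s["img"],M,(320,240)))
    x=int(u[:,0].mean()); y=int(u[:,1].mean())
    cr=cv2.resize(s["img"][y-50:y+50,x-65:x+65],(468,360),interpolation=cv2.INTER_CUBIC)
    cv2.imwrite("pics/c8.png",np.hstack([cr,cv2.copyMakeBorder(cv2.imread("pics/warp.png"),0,120,0,0,0)]))
E
```

```text
False
grip 0.1899429331973149 29.998789429664612 [ 0.8 -5.3  2.2] 38.6083
False [-4.1 -2.1  5.4]
13 False [-0.2  0.  -2.5] 0.18948381864752364
26 False [-2.5  0.1  2.3] 0.18938100182296772
39 False [-3.   0.3  6. ] 0.18960919956630362
53 False [-1.7  1.9  6.9] 0.19097588233084048
41.8
[[234.3 152.9]
 [195.9 136.2]
 [213.9 154.3]
 [250.7 170.9]]
```

View pics/c8.png

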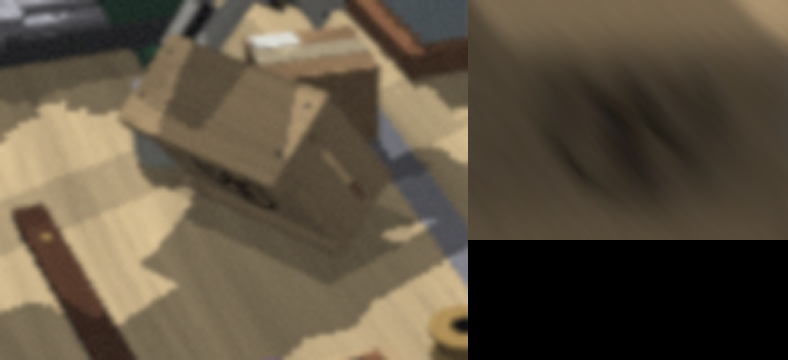

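The dark rayed ring shows clearly under the left crate at (240,185) in the crop, so the left crate is the stamped one. Lowering it, squaring it to the tape, releasing, then pushing with the open fingers.

```bash
python3 - <<'E'
from h import *
np.set_printoptions(precision=1,suppress=True)
c1=(522,220); p1=.5; T=-.056
for t in(39,26,13,0):
    robot.move_linear(*gp(c1,p1,np.radians(t),2 if t else 0),speed=70); print(t,F())
robot.move_linear(*gp(c1,T,0,0),speed=60); print(F(),robot.current_gripper_width())
robot.move_gripper(1.0)
p,o=gp(c1,T,0,0); robot.move_linear(p+[0,0,70],speed=200)
robot.move_ptp(*goal([530,220,130],0,T))
robot.move_linear(goal([530,220,56],0,T)[0],speed=120,f_stop=10)
# push, stop 20 mm short
def tgt(edge): # tip for far edge at x=edge
    x=edge-17.5; return goal([x,220+(x-530)*np.tan(T),56],0,T)[0]
print(robot.move_linear(tgt(715),speed=50,f_stop=20),F(),robot.current_tcp_pos(),robot.current_t())
s=snap("side","pu_s"); d=snap("top","pu_t")
E
```

```text
39 [-2.3  2.  -0.6]
26 [-0.3  1.2 -2.7]
13 [ 0.3  0.3 -4.3]
0 [-1.3 -0.3 -3.3]
[ 0.1  0.6 -2.8] 0.18535335167513542
False [-5.6 -0.3  3.1] [697.4 210.6  17.5] 51.5833
```

```bash
python3 - <<'E'
from h import *
np.set_printoptions(precision=1,suppress=True)
T=-.056
def tgt(edge,z=56):
    x=edge-17.5; return goal([x,220+(x-530)*np.tan(T),z],0,T)[0]
print(robot.move_linear(tgt(735),speed=45,f_stop=20),F(),robot.current_tcp_pos())
robot.move_linear(tgt(720),speed=60); robot.move_linear(tgt(720,150),speed=200)
robot.move_ptp(*goal([330,30,170],0,T)); print(robot.current_t())
d=snap("top","f_t"); s=snap("side","f_s")
REF2=REF
b=[(254,232,12),(256,171,12),(89,215,12),(408,195,14),(419,250,12),(92,154,16),(343,195,9)]
print(track(d["img"],b))
# far rim: homography to plane z=90, gradient along x, per y
f=192/np.tan(np.radians(d["fovy"])/2); R=Ro.from_euler('xyz',d["orientation"]).as_matrix()
def px(P,c): w=(np.array(P,float)-c["eye"])@R; return w[:,:2]/w[:,2:]*f+[c["cx"],c["cy"]]
xs=np.arange(640,800,1.); g=cv2.cvtColor(d["img"],cv2.COLOR_BGR2GRAY)
for y in(150,180,210,240,270):
    u=px(np.c_[xs,np.full(len(xs),y),np.full(len(xs),90)],d).astype('float32')
    v=cv2.remap(d["img"],u[None,:,0].copy(),u[None,:,1].copy(),cv2.INTER_LINEAR)[0].astype(int)
    sat=v[:,2]-v[:,0]; print(y,[(int(xs[i]),int(v[i].mean()),int(sat[i])) for i in range(50,150,5)])
ys=np.arange(80,350,1.)
for x in(640,680,710):
    u=px(np.c_[np.full(len(ys),x),ys,np.full(len(ys),90)],d).astype('float32')
    v=cv2.remap(g,u[None,:,0].copy(),u[None,:,1].copy(),cv2.INTER_LINEAR)[0].astype(int); gr=v[6:]-v[:-6]
    i=np.argsort(-abs(gr))[:60]; print(x,sorted(set((int(ys[k+3]//4*4),int(gr[k])//10*10) for k in i)))
E
```

```text
False [-4.5 -1.   3.5] [717.6 209.4  17.7]
54.825
[(0, 0, 0.98), (0, 0, 1.0), (0, 0, 1.0), (0, 0, 0.99), (0, 0, 0.99), (0, 0, 1.0), (5, 8, 0.97)]
150 [(690, 78, 40), (695, 76, 42), (700, 78, 40), (705, 86, 47), (710, 135, 65), (715, 139, 60), (720, 127, 39), (725, 130, 52), (730, 141, 59), (735, 142, 59), (740, 144, 60), (745, 143, 58), (750, 143, 59), (755, 145, 59), (760, 151, 62), (765, 151, 61), (770, 151, 62), (775, 155, 62), (780, 156, 63), (785, 158, 62)]
180 [(690, 87, 47), (695, 77, 39), (700, 76, 41), (705, 81, 42), (710, 119, 59), (715, 144, 65), (720, 130, 42), (725, 126, 47), (730, 135, 57), (735, 141, 60), (740, 144, 59), (745, 145, 59), (750, 143, 59), (755, 145, 61), (760, 151, 61), (765, 152, 61), (770, 151, 63), (775, 153, 62), (780, 156, 63), (785, 158, 63)]
210 [(690, 111, 56), (695, 77, 42), (700, 76, 41), (705, 78, 42), (710, 102, 52), (715, 139, 66), (720, 136, 54), (725, 123, 40), (730, 126, 56), (735, 139, 58), (740, 144, 59), (745, 143, 59), (750, 144, 57), (755, 146, 62), (760, 152, 61), (765, 151, 63), (770, 153, 61), (775, 154, 62), (780, 156, 63), (785, 
[... 1427 characters left out ...]
40), (144, 10), (228, -40), (228, -30), (228, -20), (232, -40), (232, -30), (236, -20), (268, -20), (272, -20), (296, 10), (296, 30), (296, 40), (296, 50), (300, 30), (300, 50), (300, 60), (304, -40), (304, -30), (304, 10), (308, -50), (308, -40), (308, -30), (312, -30), (340, -30), (340, -20), (344, -30)]
710 [(116, -20), (116, -10), (120, -20), (120, 10), (124, 20), (124, 30), (128, 0), (128, 10), (128, 20), (128, 30), (172, -10), (196, -10), (208, -10), (212, -10), (276, -10), (284, 10), (284, 20), (288, 10), (288, 20), (292, 0), (292, 10), (296, 20), (296, 30), (300, 10), (300, 20), (300, 30), (304, -20), (308, -20), (332, -20), (332, -10), (336, -20), (340, -30), (340, -20), (344, -30)]
```

By the camera, the rim is square to the tape (slope 0.055) but the far edge is about 14 mm short of its centre. Bystanders are unmoved. One more 10 mm nudge.

```bash
python3 - <<'E'
from h import *
np.set_printoptions(precision=1,suppress=True)
T=-.056
def tgt(edge,z=56):
    x=edge-17.5; return goal([x,220+(x-530)*np.tan(T),z],0,T)[0]
robot.move_ptp(*goal([702,210,140],0,T)); robot.move_linear(tgt(720),speed=150,f_stop=10)
print(robot.move_linear(tgt(745),speed=40,f_stop=20),F(),robot.current_tcp_pos())
robot.move_linear(tgt(728),speed=60); robot.move_linear(tgt(728,150),speed=200)
robot.move_ptp(*goal([330,30,170],0,T)); print(robot.current_t())
d=snap("top","g_t"); s=snap("side","g_s")
print(track(d["img"],[(254,232,12),(256,171,12),(89,215,12),(408,195,14),(419,250,12),(92,154,16),(343,195,9)]))
def samp(c,P):
    f=192/np.tan(np.radians(c["fovy"])/2); w=(P-c["eye"])@Ro.from_euler('xyz',c["orientation"]).as_matrix(); u=(w[:,:2]/w[:,2:]*f+[c["cx"],c["cy"]]).astype('float32')
    return cv2.remap(cv2.cvtColor(c["img"],cv2.COLOR_BGR2GRAY),u[None,:,0].copy(),u[None,:,1].copy(),cv2.INTER_LINEAR)[0].astype(int)
xs=np.arange(690,760,1.)
for n,c in(("top",d),("side",s)):
  for y in(150,180,210,240,270):
    v=samp(c,np.c_[xs,np.full(70,y),np.full(70,90)]); gr=v[4:]-v[:-4]; print(n,y,"inner rim x",xs[2+gr.argmax()],gr.max(),"outer",xs[2+gr.argmin()],gr.min())
E
```

```text
False [-2.9  0.7  4.3] [727.7 209.2  18.1]
60.55
[(0, 0, 0.98), (0, 0, 1.0), (0, 0, 1.0), (0, 0, 0.99), (0, 0, 0.99), (0, 0, 1.0), (5, 8, 0.97)]
top 150 inner rim x 713.0 39 outer 692.0 -43
top 180 inner rim x 714.0 37 outer 693.0 -47
top 210 inner rim x 715.0 38 outer 693.0 -40
top 240 inner rim x 717.0 37 outer 696.0 -16
top 270 inner rim x 719.0 43 outer 729.0 -13
side 150 inner rim x 714.0 36 outer 697.0 -2
side 180 inner rim x 716.0 46 outer 696.0 -1
side 210 inner rim x 718.0 40 outer 701.0 -1
side 240 inner rim x 719.0 41 outer 753.0 -5
side 270 inner rim x 721.0 44 outer 757.0 -27
```

Both cameras put the far edge 7–10 mm short of the tape centre, inside the 21 mm limit. It's square, nothing else has moved, and the arm is clear.

```bash
python3 -c "
from h import *
print(robot.hand_in(),robot.current_t())"
```

```text
the job is handed in; nothing more can be done
the job is handed in; nothing more can be done
```

I tipped both crates, left first, found the stamp under the left-hand one, pushed that crate square onto the tape with its far edge about 7–10 mm short of the centre line, and handed the job in at about 61 s. The right crate stands by the stop, the bystanders checked by camera hadn't moved, and no verdict was returned. Neither camera could see the undersides during the tips, so I gripped the left crate's side, turned it in place and raised its near edge (far edge kept on the bench) to see the stamp.

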